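# Set the feed dispenser's valve and hold its spring gate open at the mark

## Task

Get the feed dispenser on the market stall ready to pour: turn the blue valve lever until it lies in line with the red pointer on the round scale, then pull the orange T-handle of the spring-return gate out until its black line meets the red mark on the straight scale, and keep it there. The job ends holding: the program finishes while the gripper still holds the gate steady at the mark, with the valve still as set. Leave the other goods on the table standing where they are.

Things in the scene. Friction and masses are not known exactly. Their poses are not given: they have to be found in the camera images.
- dispenser: Feed dispenser bolted to the stall table: green block 120 x 110 x 85 mm with an aluminium hopper (150 mm diameter, its top knob 252 mm above the table) and a yellow lid. Origin: centre of its underside, on the table, on the hopper's axis; z up. Its gate comes out towards +y, its outlet pipe and valve point towards -y, seen in its own frame. It stands at a different place and yaw (within 0.3 rad) each time.
- valve_axis (a point): Point on the valve's vertical turning axis, at the height of the lever's middle (115 mm above the table); 160 mm from the hopper's axis towards the dispenser's -y. Axes as the dispenser's.
- lever_grip (a point): Middle of the blue grip of the valve lever, 75 mm from the turning axis: grip 14 mm thick, 24 mm high (103 to 127 mm above the table), reaching from 42 to 94 mm from the axis. Its own -x axis points from the turning axis along the lever to its end, y lies across the grip, z up. Nothing but the scale (top 75 mm above the table) lies under it.
- valve (a joint): Opening angle of the valve lever, rad: 0 closed (lever across the pipe, towards the dispenser's -x), grows counter-clockwise seen from above, to 1.57 (stop; lever along the pipe). Turns with light friction (about 0.12 N m) and stays where it is left. Starts 0 to 0.25.
- valve_mark (a point): Middle of the red pointer (34 x 7 mm) on the white quadrant scale round the valve, 112 mm from the turning axis and 80 mm above the table; its long x axis points through the turning axis. The lever is set when it lies in line with this pointer, seen from above. The pointer stands at a different angle each time, 0.6 to 1.15 rad on the lever's scale, and cannot be moved by touching.
- gate: Spring-return gate slide of the dispenser, with an orange T-bar handle. Origin: in the steel blade below the handle, 63 mm above the table; axes as the dispenser's. It slides along the dispenser's y axis, out towards +y by at most 100 mm; the spring pulls it back home with 6 N at home, growing by 1.2 N per 10 mm (plus about 1 N friction). It springs home when let go.
- gate_grip (a point): Centre of the orange T-bar of the gate, 105 mm above the table: 64 mm long (along the dispenser's x), 16 mm thick (along y), 18 mm high, on a post 16 x 14 mm. Free space beside it along y both ways; at home it is 170 mm from the hopper's axis. Axes as the dispenser's.
- gate_line (a point): Tip region of the black line pointer (4 mm wide) that moves with the gate, over the white scale strip beside the slide on the dispenser's +x side, 70 mm above the table; it stands level with the T-bar's middle along the slide. Axes as the dispenser's.
- gate_mark (a point): Red mark (24 x 5 mm, 14 mm high) beside the same scale strip; this point is on its edge nearest the slide, 70 mm above the table in line with gate_line along the slide; its y axis is the direction in which the gate comes out. It stands 40 to 70 mm out from the gate's home position, different each time, and cannot be moved by touching.
- pink_tub: Bystander: small white tub with red lid, 68 mm diameter, 50 mm high; stands near the gate. Origin: centre of its underside. To be left standing where it is.
- blue_tub: Bystander: small white tub with blue lid, 64 mm diameter, 55 mm high; stands near the valve. Origin: centre of its underside. To be left standing where it is.
- green_tub: Bystander: white tub with green lid, 80 mm diameter, 75 mm high. Origin: centre of its underside. To be left standing where it is.
- dark_bottle: Bystander: amber bottle, 70 mm diameter, 200 mm high. Origin: centre of its underside. To be left standing where it is.
- green_bottle: Bystander: green bottle, 66 mm diameter, 180 mm high. Origin: centre of its underside. To be left standing where it is.
- feed_bowl: Bystander: white bowl, 110 mm diameter, 40 mm high. Origin: centre of its underside. To be left standing where it is.
- jar: Bystander: jar with yellow cap, 60 mm diameter, 80 mm high. Origin: centre of its underside. To be left standing where it is.

How it is judged:
By the outcome, as a careful person would: the job done as asked, in the order asked, and still so for the second after the job is handed in, while the arm keeps its last pose, push and grip.
It also fails if it takes over 56 s, if anything falls off the work surface, if the arm or the gripper's body presses on something with over 40 N, if the wrist force passes 120 N, or if a joint passes its speed limit or range.

## Robot

A 6-joint arm with a two-finger parallel gripper is mounted at the origin on the work surface. World frame = base frame: x ahead of the robot, y to its left, z up, the work surface at z = 0. Lengths are in mm, angles in rad, forces in N, time in s.
With the tool pointing down it reaches from about 300 to 775 mm from the base axis. Payload 14.6 kg.
Tool frame: the origin (TCP) lies on the centre line of the jaws, within the pads' length; the fingertips stand 19 mm ahead of it and the grasp point (between the pads) is the TCP (bot.tip_reach is the distance from the TCP to the fingertips, in mm); y points along the fingers, x is the direction in which the jaws open and shut, and the axes are right-handed (so a half turn about y gives the same grasp; the last joint's range is limited). The gripper opens to 85 mm and grips with 20 to 120 N. Pads are 22 mm wide; open, the fingers measure 114 mm over their backs; the gripper's body (76 mm by 85 mm) begins 54 mm behind the grasp point. The pads swing forward as they close: fully open they stand 13 mm farther back than shut.
Start: joints at [1.128, 0.3, 1.521, -0, 1.321, -0.067], TCP at [201.856, 511.609, 250.281] pointing down, gripper open.
Joint ranges: [-3.03, 3.03], [-0.79, 2.21], [0.23, 2.52], [-1.04, 4.18], [0, 3.07], [-2.55, 2.55]. Speed limits (rad/s): [2.22, 2.22, 2.57, 3.14, 3.14, 3.14].

## Interface

Orientations are given as a unit quaternion [w, x, y, z].
In Python, from rig import bot gives the robot as it stands. Calls block until the motion is done:
- bot.move_to(position, orientation): joint-space move of the TCP to a pose.
- bot.servo_line(position, attitude=None, speed=150, until_force=None): straight line of the TCP; attitude=None keeps the orientation; speed is the mean speed in mm/s. With until_force (N) it stops when the force on the tool has changed by that much, and returns True; else False.
- bot.move_joints(angles): joint-space move.
- bot.move_gripper(opening, grip_force=None): finger opening in mm; grip_force is the grip in N (None keeps the last); returns when the fingers have stopped.
- bot.dwell(seconds).
- bot.ik(position, orientation): joint angles nearest the present ones, or None.
- bot.read_state(): the state.
- bot.read_camera(name): name is "side" or "top" or "wrist"; returns a dict with "image" (384x512x3 uint8, blue, green, red), "depth" (384x512 float32, mm along the optical axis (not along the pixel's ray), 0 where there is no reading), "fovy" (degrees; the focal length in pixels is half the picture's height over the tangent of half this angle, whatever the lens; pixels are square), "cx", "cy" (the principal point, pixels), "k1" (the pictures are not rectified: a ray, as slopes to the right and down, at radius r is drawn at 1 + k1 r^2 times it, then the intrinsics apply), "eye" and "attitude" of the camera in the world; the wrist camera has in their place "mount" (4x4, takes a point from camera to tool coordinates, whose origin is the TCP and whose axes are the tool frame's). Camera axes: x right, y down, z forward; pixel columns grow to the right and rows downward; lengths in mm; the calibration is good to about 2 mm. A picture is of the moment at which its call begins: read the wrist's pose just before it.
A pose or a line that the arm cannot do raises bot.MotionError and nothing moves.
- bot.finish_job(): hands the job in, once; it reports no verdict.
The state is a dict: "clock": time; "joint_positions": joint angles; "qvel": joint speeds; "effort": joint torques, N m; "ee_pos": TCP position; "tool_rot": TCP orientation; "ft_force": force on the tool from outside, world axes, zero at the start; "moment": the same for the moment, N m; "grip_width": finger opening in mm.
Only numpy, scipy, OpenCV 4.12 (cv2) and the standard library are available. Lean on these libraries where they do the work, as an engineer would, in place of code of your own. Each camera call takes 0.05 s, during which the arm holds its last target.

## Working session

There is one attempt and no reset: what is moved stays moved. The work goes in short steps, each a Python script; the robot and the scene stay as the last script left them, time stands still between calls to the robot, and variables do not carry over. Pictures are saved under pics/ and viewed, and the job is handed in when it is done.

```bash
mkdir -p pics; ls; cat > h.py <<'E'
import numpy as np, cv2, pickle
from scipy.spatial.transform import Rotation as R
def rot(q): return R.from_quat([q[1],q[2],q[3],q[0]]).as_matrix()
def quat(M):
    q=R.from_matrix(M).as_quat(); return [float(q[3]),*map(float,q[:3])]
def K(c):
    f=c["image"].shape[0]/2/np.tan(np.radians(c["fovy"]/2))
    return np.array([[f,0,c["cx"]],[0,f,c["cy"]],[0,0,1.]])
def pose(c):
    if "eye" in c: 
        A=np.array(c["attitude"],float)
        return (rot(A) if A.size==4 else A), np.array(c["eye"],float)
    T=np.array(c["mount"]); Rt=rot(c["st"]["tool_rot"]); p=np.array(c["st"]["ee_pos"])
    return Rt@T[:3,:3], Rt@T[:3,3]+p
def undist(c,uv):
    k=K(c)
    xd=(np.array(uv,float)-[k[0,2],k[1,2]])/k[0,0]
    x=xd.copy()
    for _ in range(30): x=xd/(1+c["k1"]*(x**2).sum())
    return x
def ray(c,uv):
    Rm,e=pose(c); x=undist(c,uv)
    return e,Rm@np.array([x[0],x[1],1.])
def at_z(c,uv,z):
    e,d=ray(c,uv); return e+d*(z-e[2])/d[2]
def at_depth(c,uv):
    e,d=ray(c,uv); return e+d*c["depth"][int(round(uv[1])),int(round(uv[0]))]
def proj(c,P):
    Rm,e=pose(c); p=Rm.T@(np.array(P,float)-e); x=p[:2]/p[2]; x=x*(1+c["k1"]*(x**2).sum())
    k=K(c); return x*k[0,0]+[k[0,2],k[1,2]]
def grab(bot,name,tag):
    st=bot.read_state(); c=bot.read_camera(name); c=dict(c); c["st"]=st
    pickle.dump(c,open(f"pics/{tag}.pkl","wb")); cv2.imwrite(f"pics/{tag}.png",c["image"]); return c
def load(tag): return pickle.load(open(f"pics/{tag}.pkl","rb"))
def crop(tag,u0,u1,v0,v1,s,out):
    c=load(tag); cv2.imwrite(f"pics/{out}.png",cv2.resize(c["image"][v0:v1,u0:u1],None,fx=s,fy=s,interpolation=cv2.INTER_CUBIC))
E
python3 - <<'E'
from h import *
from rig import bot
for n in ("top","side","wrist"):
    c=grab(bot,n,n+"0"); print(n,{k:v for k,v in c.items() if k not in("image","depth","st")})
print(bot.read_state())
E
```

```text
pics
top {'fovy': 48.87909163127525, 'cx': 268.69668245817894, 'cy': 190.75608167601104, 'k1': -0.14224928899633205, 'eye': array([ 232.6714674 ,    8.53443877, 1559.26854708]), 'attitude': array([ 0.06603244, -0.69922105,  0.70833136, -0.0706847 ])}
side {'fovy': 47.105139751836234, 'cx': 259.5464965909643, 'cy': 197.98597189766676, 'k1': -0.16761829669773895, 'eye': array([-264.01663242, -900.98380487,  894.26400064]), 'attitude': array([-0.44315551,  0.8304149 , -0.29311343,  0.16765683])}
wrist {'fovy': 62.3199166047496, 'cx': 257.68108058766245, 'cy': 192.18660300125282, 'k1': -0.05497342589691401, 'mount': array([[ 9.99999327e-01,  3.09000443e-04,  1.11861610e-03,
        -1.46579604e+00],
       [-9.80611276e-04, -2.90499944e-01,  9.56874506e-01,
        -1.25407986e+02],
       [ 6.20632560e-04, -9.56874959e-01, -2.90499445e-01,
         7.36305668e+01],
       [ 0.00000000e+00,  0.00000000e+00,  0.00000000e+00,
         1.00000000e+00]])}
{'clock': 0.15, 'joint_positions': array([ 1.12839282e+00,  3.00337548e-01,  1.52144343e+00,  2.09546671e-05,
        1.32068021e+00, -6.65839919e-02]), 'qvel': array([-4.90412453e-04, -1.27246009e-03,  9.81955742e-05,  4.50458423e-05,
        2.75465133e-03,  1.37292282e-03]), 'effort': array([ 2.79385558e-04, -5.43654728e+01, -3.61893833e+01, -7.98546125e-05,
        3.10581119e-03,  6.34069966e-05]), 'ee_pos': array([201.7914419 , 511.47410456, 249.85280032]), 'tool_rot': array([-0.58445305,  0.58475162,  0.3975255 , -0.39806238]), 'ft_force': array([-0.2904516 , -0.32746278, -0.70344131]), 'moment': array([ 0.02516214, -0.0001448 , -0.06637619]), 'grip_width': 85.7229161346802}
```

View pics/top0.png

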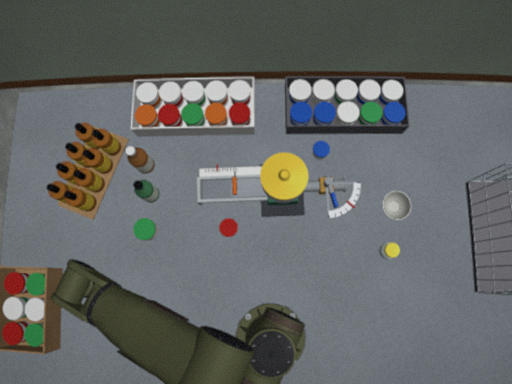

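View pics/side0.png

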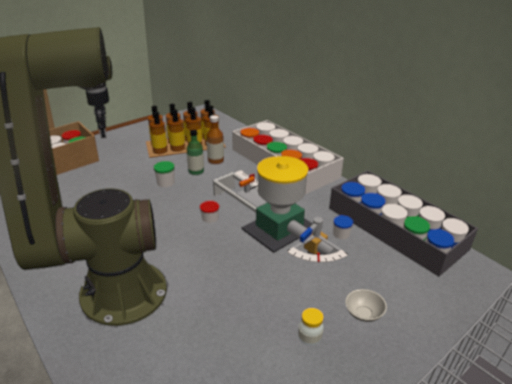

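View pics/wrist0.png

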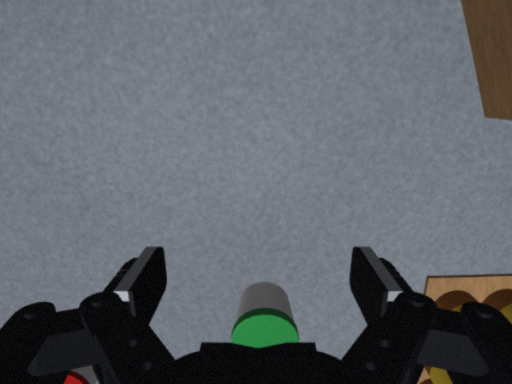

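The top view shows the hopper knob near (284,174), the gate T-bar at (235,185), the red gate mark at (217,168), the valve at (330,185) and the red pointer at (350,204). I'll enlarge both areas.

```bash
python3 - <<'E'
from h import *
crop("top0",185,375,140,230,4,"top0c")
c=load("top0")
knob=at_z(c,(284.5,174.5),250); print("knob",knob, at_depth(c,(284.5,174.5)))
for n,uv,z in [("tbar",(235,185),105),("red",(217,168),84),("ptr",(350,204),83),("pink",(229,228),50),("blue",(321,149),55)]:
    print(n,at_z(c,uv,z),at_depth(c,uv))
E
```

```text
knob [541.48734544 -52.88952887 250.        ] [540.63435886 -52.71986849 253.61635711]
tbar [539.91224507 115.27670508 105.        ] [536.82572878 114.20438081 119.60946557]
red [607.78407614 181.96256355  84.        ] [610.40493937 183.1742834   73.69248965]
ptr [ 470.44489714 -292.14038704   83.        ] [ 470.92541657 -292.74802473   80.01658959]
pink [394.29314262 140.68890895  50.        ] [393.70773655 140.21023536  55.46668609]
blue [ 683.31013263 -199.90460477   55.        ] [ 684.19920872 -200.31583928   52.03219163]
```

View pics/top0c.png

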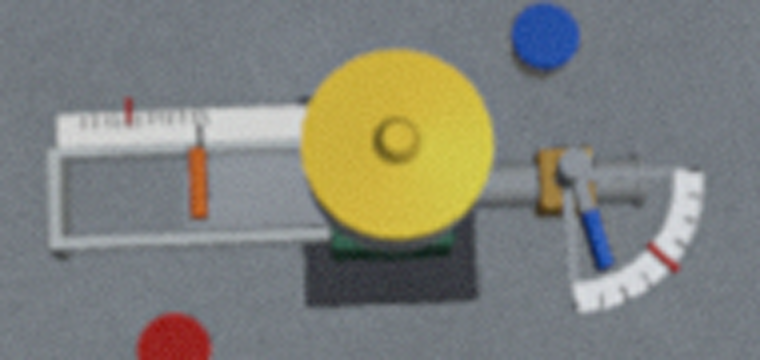

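```bash
cat >> h.py <<'E'
def down(phi):
    "tool down; tool z horizontal at world angle phi"
    z=np.array([np.cos(phi),np.sin(phi),0]); y=np.array([0,0,-1.]); x=np.cross(y,z)
    return quat(np.stack([x,y,z],1))
E
python3 - <<'E'
from h import *
from rig import bot
print(rot(bot.read_state()["tool_rot"]).round(2))
yaw=0.03
for nm,base in (("out",np.pi),("in",0)):
  for a in (0,0.2,0.6,0.9,1.2):
    V=np.array([530,-212,0]); L=np.pi+a+yaw
    P=V+75*np.array([np.cos(L),np.sin(L),0])
    for z in (115,250):
      j=bot.ik([P[0],P[1],z],down(base+a+yaw)); print(nm,a,z,None if j is None else np.round(j,2))
for ph in (0,np.pi):
  for y in (115,185):
   j=bot.ik([540,y,105],down(ph+yaw)); print("gate",ph,y,None if j is None else np.round(j,2))
E
```

```text
[[ 0.37 -0.   -0.93]
 [ 0.93 -0.    0.37]
 [-0.   -1.    0.  ]]
out 0 115 [-0.51  0.36  1.79 -0.    1.   -2.11]
out 0 250 [-0.51  0.2   1.65 -0.    1.29 -2.11]
out 0.2 115 [-0.54  0.37  1.77 -0.    1.   -2.34]
out 0.2 250 [-0.54  0.21  1.63 -0.    1.3  -2.34]
out 0.6 115 None
out 0.6 250 None
out 0.9 115 None
out 0.9 250 None
out 1.2 115 None
out 1.2 250 None
in 0 115 [-0.51  0.36  1.79 -0.    1.    1.03]
in 0 250 [-0.51  0.2   1.65 -0.    1.29  1.03]
in 0.2 115 [-0.54  0.37  1.77 -0.    1.    0.8 ]
in 0.2 250 [-0.54  0.21  1.63 -0.    1.3   0.8 ]
in 0.6 115 [-0.57  0.42  1.7  -0.    1.02  0.37]
in 0.6 250 [-0.57  0.27  1.56 -0.    1.31  0.37]
in 0.9 115 [-0.58  0.46  1.64 -0.    1.04  0.06]
in 0.9 250 [-0.58  0.31  1.5  -0.    1.32  0.06]
in 1.2 115 [-0.57  0.5   1.57 -0.    1.07 -0.23]
in 1.2 250 [-0.57  0.36  1.44 -0.    1.34 -0.23]
gate 0 115 [ 0.14  0.47  1.65 -0.    1.02  1.68]
gate 0 185 [ 0.27  0.5   1.6  -0.    1.04  1.81]
gate 3.141592653589793 115 [ 0.14  0.47  1.65 -0.    1.02 -1.46]
gate 3.141592653589793 185 [ 0.27  0.5   1.6  -0.    1.04 -1.33]
```

```bash
python3 - <<'E'
from h import *
from rig import bot
s=bot.read_state()
bot.servo_line([s["ee_pos"][0],s["ee_pos"][1],400],speed=250)
bot.move_to([470,-235,400],down(0.3))
bot.move_to([470,-235,235],down(0.3))
c=grab(bot,"wrist","w1"); print(c["st"]["clock"],c["st"]["ee_pos"])
cv2.imwrite("pics/w1b.png",cv2.resize(c["image"],(800,600),interpolation=cv2.INTER_CUBIC))
E
```

```text
4.3917 [ 470.72073181 -235.18570701  236.67569029]
```

View pics/w1b.png

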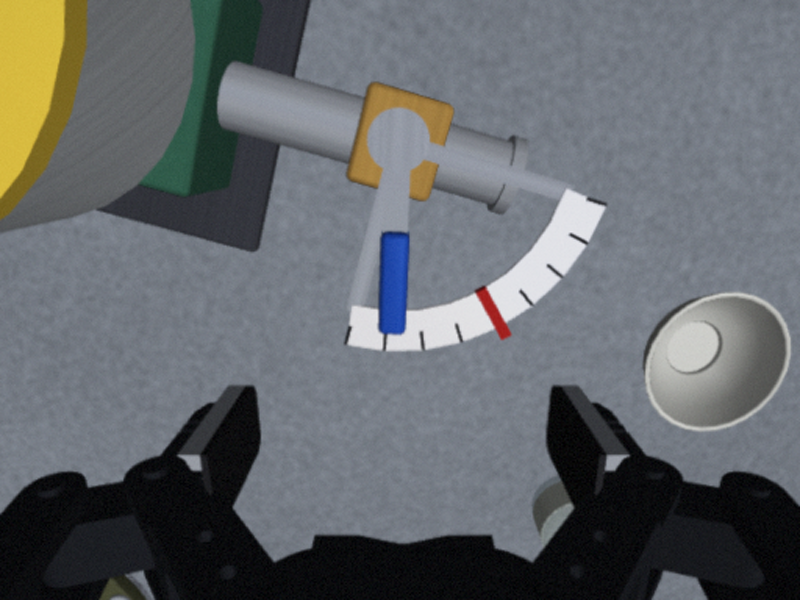

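The wrist view (800x600 scale) shows the valve cap at (399,140), the blue grip's top face from (395,233) to (392,325), and the red pointer from (482,290) to (507,337).

```bash
python3 - <<'E'
from h import *
c=load("w1"); f=lambda x,y:((x+.5)/1.5625-.5,(y+.5)/1.5625-.5)
im=cv2.cvtColor(c["image"],cv2.COLOR_BGR2HSV)
red=cv2.inRange(im,(0,150,80),(8,255,255))|cv2.inRange(im,(172,150,80),(180,255,255))
red[:, :270]=0
yy,xx=np.nonzero(red); print("red n",len(xx),xx.min(),xx.max(),yy.min(),yy.max())
D=c["depth"]
def cloud(mask):
    yy,xx=np.nonzero(mask); return np.array([at_depth(c,(x,y)) for x,y in zip(xx,yy)])
R_=cloud(red); print("red z",np.percentile(R_[:,2],[5,50,95]))
blue=cv2.inRange(im,(108,150,60),(125,255,255)); blue[:130]=0; blue[220:]=0
B=cloud(blue); print("blue z",np.percentile(B[:,2],[5,50,95]),len(B))
print("cap",at_depth(c,f(399,140)))
def axis(P):
    m=P.mean(0); w,v=np.linalg.eigh(np.cov((P-m).T)); return m,v[:,-1]
pz=lambda mask,z:np.array([at_z(c,p,z)[:2] for p in np.argwhere(mask)[:,::-1]])
rp=pz(red,80); mr,vr=axis(rp); 
yy,xx=np.nonzero(blue)
sel=np.zeros_like(blue); top=np.array([abs(b[2]-127)<5 for b in B]); sel[yy[top],xx[top]]=1
bp=pz(sel,127); mb,vb=axis(bp)
for v in (vr,vb):
    if v[0]>0: v*=-1
print("red mid",mr,"ang",np.arctan2(vr[1],vr[0]), "ext",np.ptp((rp-mr)@vr)); print("blue mid",mb,np.arctan2(vb[1],vb[0]),np.ptp((bp-mb)@vb),np.ptp((bp-mb)@[-vb[1],vb[0]]))
A=np.stack([vr,-vb],1); t=np.linalg.solve(A,mb-mr); print("intersect",mr+t[0]*vr,t)
print("axis from blue -68",mb-68*vb,"from red -112",mr-112*vr)
print("cap z127",at_z(c,f(399,140),127))
for z in (75,):
    print("tick0",at_z(c,f(349,335),z),"tick90",at_z(c,f(597,202),z))
# joint fit
E
```

```text
red n 219 305 326 184 216
red z [83.12699238 84.24046448 85.49324342]
blue z [126.95395138 128.58005514 129.81356723] 1084
cap [ 545.43609921 -211.66323011  131.23261985]
red mid [ 468.45096109 -294.28284558] ang -2.314717684731122 ext 34.53899468804565
blue mid [ 481.09286149 -228.53710603] -2.8862159792772295 51.057084332656004 13.188045963998103
intersect [ 544.09466426 -212.08877927] [-111.70422717  -65.11355163]
axis from blue -68 [ 546.88749996 -211.35963388] from red -112 [ 544.29495527 -211.87114407]
cap z127 [ 545.52181907 -211.60869016  127.        ]
tick0 [ 427.48177952 -215.31374667   75.        ] tick90 [ 548.35281231 -329.81914792   75.        ]
```

```bash
cat > v.py <<'E'
from h import *
AX=np.array([545.2,-211.8])
def lev(th,z,r=75): return [float(AX[0]+r*np.cos(th)),float(AX[1]+r*np.sin(th)),z]
E
python3 - <<'E'
from v import *
from rig import bot
th=-2.885; tg=-2.317
bot.move_gripper(50,30)
bot.move_to(lev(th,165),down(th+np.pi))
print("touch",bot.servo_line(lev(th,117),down(th+np.pi),speed=80,until_force=15))
s=bot.read_state(); print(s["clock"],s["ee_pos"],s["ft_force"])
bot.move_gripper(5,30)
s=bot.read_state(); print(s["clock"],s["grip_width"],s["ft_force"])
for t in np.linspace(th,tg,7)[1:]:
    bot.servo_line(lev(t,117),down(t+np.pi),speed=60)
bot.dwell(.2)
s=bot.read_state(); print(s["clock"],s["ee_pos"],lev(tg,117),s["grip_width"],s["ft_force"],s["moment"])
c=grab(bot,"wrist","w2")
E
```

```text
touch False
6.0167 [ 472.87620453 -230.96468719  117.42662597] [ 0.28943404 -0.38737559 -0.25120099]
6.425 13.527673071388971 [-2.31774537  4.40414872  6.08699792]
8.225 [ 494.73146152 -266.17825541  117.40665646] [494.2857906459297, -266.87034851759967, 117] 13.562563561772219 [1.91276847 7.00934408 5.70753775] [ 1.12739826 -0.35650867  0.30963701]
```

View pics/w2.png

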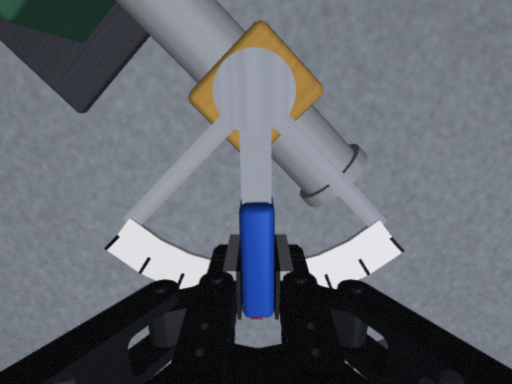

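The lever sits between the pads, with a bit of red pointer just below its end at (257,319). I'll release, rise and check.

```bash
cat > chk.py <<'E'
from h import *
def check(c,ax=None,show=True):
    im=cv2.cvtColor(c["image"],cv2.COLOR_BGR2HSV)
    red=cv2.inRange(im,(0,150,80),(8,255,255))|cv2.inRange(im,(172,150,80),(180,255,255))
    blue=cv2.inRange(im,(108,150,60),(125,255,255))
    out=[]
    for m,z in ((red,82),(blue,127)):
        n,l,s,ce=cv2.connectedComponentsWithStats(m)
        best=[]
        for i in range(1,n):
            if s[i,4]<60: continue
            px=np.argwhere(l==i)[:,::-1]
            P=np.array([at_depth(c,p) for p in px]); P=P[abs(P[:,2]-z)<6] if z==127 else P
            px=np.array([at_z(c,p,z)[:2] for p,q in zip(px,[at_depth(c,p) for p in px]) if abs(q[2]-z)<6])
            if len(px)<50: continue
            mm=px.mean(0); w,v=np.linalg.eigh(np.cov((px-mm).T)); v=v[:,-1]; v=v*(-np.sign(v[0]))
            print(z,len(px),"mid",mm.round(2),"ang",round(float(np.arctan2(v[1],v[0])),4),"len",np.ptp((px-mm)@v).round(1))
E
python3 - <<'E'
from v import *; from chk import check
from rig import bot
tg=-2.317
bot.move_gripper(45)
bot.servo_line(lev(tg,235,85),speed=200)
bot.dwell(.15)
c=grab(bot,"wrist","w3"); check(c); print(c["st"]["clock"])
cv2.imwrite("pics/w3b.png",cv2.resize(c["image"],(800,600),interpolation=cv2.INTER_CUBIC))
E
```

```text
82 125 mid [ 464.01 -299.23] ang -2.3629 len 19.2
127 1147 mid [ 500.88 -260.81] ang -2.312 len 50.8
9.575
```

View pics/w3b.png

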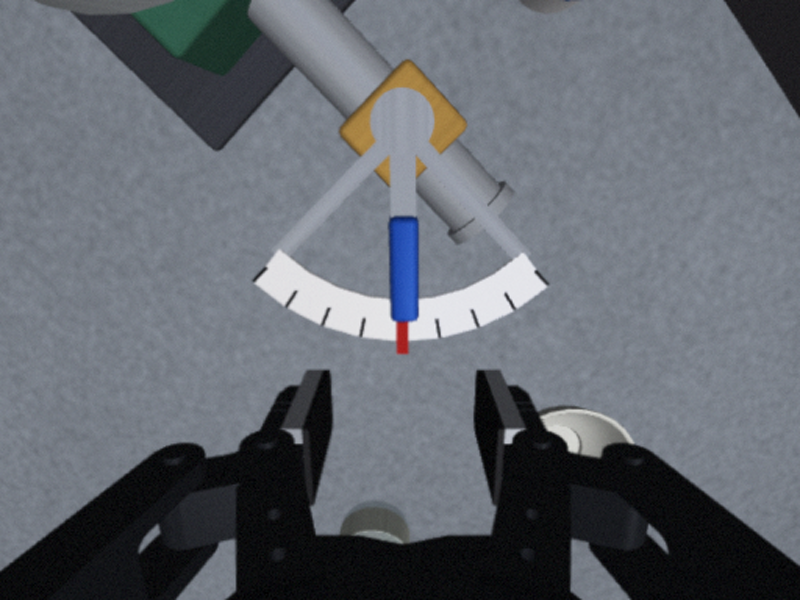

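The lever now lies in line with the pointer (lever −2.312, pointer about −2.319 rad). Next is the gate.

```bash
python3 - <<'E'
from v import *
from rig import bot
c=load("w3"); f=lambda x,y:((x+.5)/1.5625-.5,(y+.5)/1.5625-.5)
a=at_z(c,f(260,274),75)[:2]; b=at_z(c,f(542,276),75)[:2]; print("ticks",a,b,"yaw",np.arctan2(*((AX-a)[::-1])),np.arctan2(*((b-AX)[::-1]))+np.pi/2)
s=bot.read_state()["ee_pos"]
bot.servo_line([s[0],s[1],400],speed=300)
bot.move_to([537,150,400],down(.03))
bot.move_to([537,150,225],down(.03))
bot.dwell(.1)
c=grab(bot,"wrist","w4"); print(c["st"]["clock"],c["st"]["ee_pos"])
cv2.imwrite("pics/w4b.png",cv2.resize(c["image"],(800,600),interpolation=cv2.INTER_CUBIC))
E
```

```text
ticks [ 427.67851504 -214.55313941] [ 549.40841579 -328.4820183 ] yaw 0.023422405907697338 0.036051762130490994
12.7333 [537.90848581 149.97747305 227.12698626]
```

View pics/w4b.png

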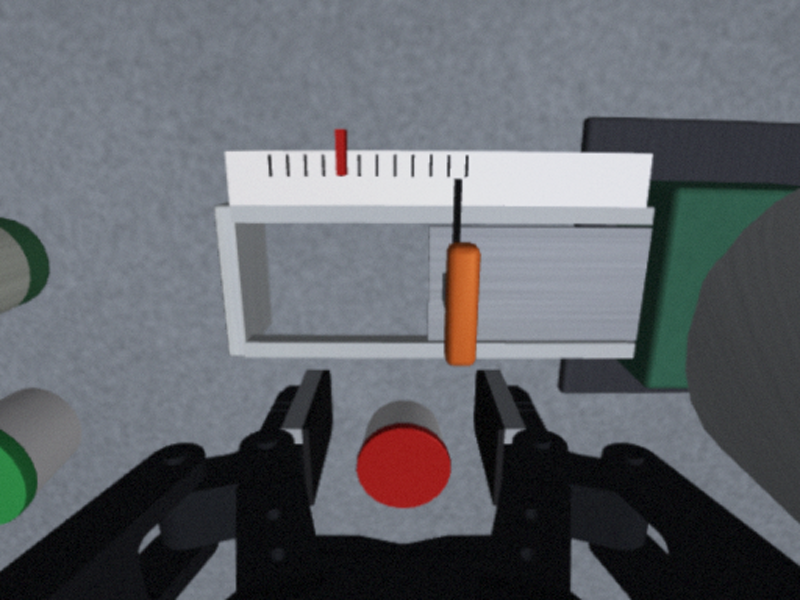

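The black line tip is at (458,180), the red mark's near end at (341,175) and the T-bar's top from (463,243) to (461,365). The pink tub is at (404,465), clear of the path.

```bash
python3 - <<'E'
from h import *
c=load("w4"); f=lambda x,y:((x+.5)/1.5625-.5,(y+.5)/1.5625-.5)
for n,p,z in [("bar",(462,304),114),("barA",(463,245),114),("barB",(461,363),114),("line",(458,181),70),("mark",(341,175),70),("mark75",(341,175),77),("railL",(236,354),66),("railR",(634,348),66),("tub",(404,465),50),
 ("stripL",(226,152),70),("stripR",(652,154),70)]:
    print(n,at_z(c,f(*p),z).round(1),at_depth(c,f(*p)).round(1))
E
```

```text
bar [539. 119. 114.] [539.4 119.1 115.3]
barA [569.  120.4 114. ] [568.6 120.1 111.8]
barB [506.8 117.4 114. ] [507.4 117.6 115.4]
line [597.1 119.9  70. ] [597.3 120.2  73.2]
mark [598.4 185.   70. ] [598.3 185.4  67. ]
mark75 [598.7 184.2  77. ] [598.3 185.4  67. ]
railL [487.3 252.1  66. ] [487.9 251.6  67.3]
railR [498.9   2.2  66. ] [499.9   3.5  68.5]
tub [398.8 143.8  50. ] [400.1 143.8  51.9]
stripL [609.3 248.7  70. ] [609.3 249.9  66.6]
stripR [616.   12.5  70. ] [617.  -14.3  15.1]
```

```bash
python3 - <<'E'
from h import *
from rig import bot
yaw=.03; yh=np.array([-np.sin(yaw),np.cos(yaw),0]); q=down(yaw)
B=np.array([538.5,118.8,106])
bot.move_gripper(60,80)
bot.move_to((B+[0,0,50]).tolist(),q)
print("touch",bot.servo_line(B.tolist(),q,speed=80,until_force=15))
bot.move_gripper(8,80)
s=bot.read_state(); print(s["clock"],s["ee_pos"],s["grip_width"],s["ft_force"])
bot.servo_line((B+62*yh).tolist(),q,speed=50); bot.dwell(.2)
c=grab(bot,"wrist","w5"); s=c["st"]; print(s["clock"],s["ee_pos"],s["grip_width"],s["ft_force"])
cv2.imwrite("pics/w5b.png",cv2.resize(c["image"],(800,600),interpolation=cv2.INTER_CUBIC))
crop("w5",180,340,0,120,5,"w5c")
E
```

```text
touch False
14.7333 [538.6182572  119.78763611 106.61931093] 14.582408364632576 [-1.74593238  8.07061043  3.78432808]
16.325 [536.99907539 179.33148555 106.61299997] 14.690799428558565 [ -2.77734208 -11.44410097   7.50162547]
```

View pics/w5b.png

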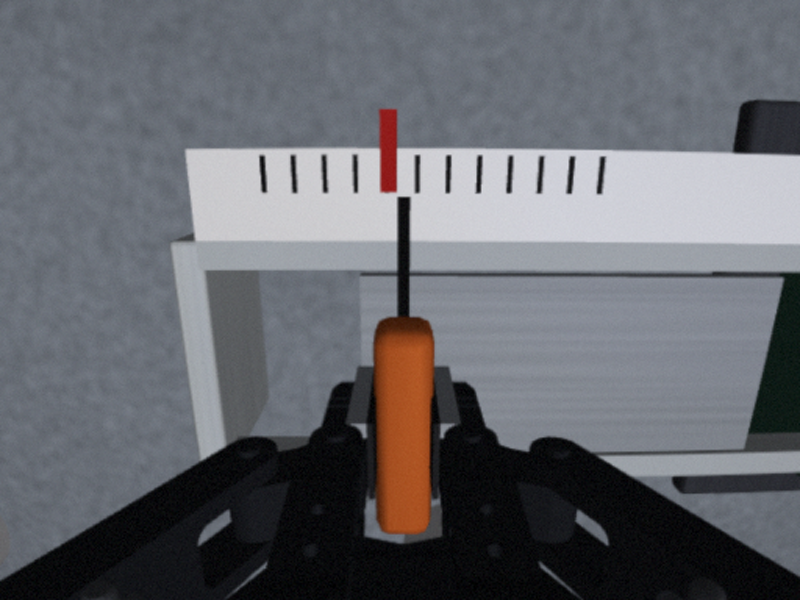

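View pics/w5c.png

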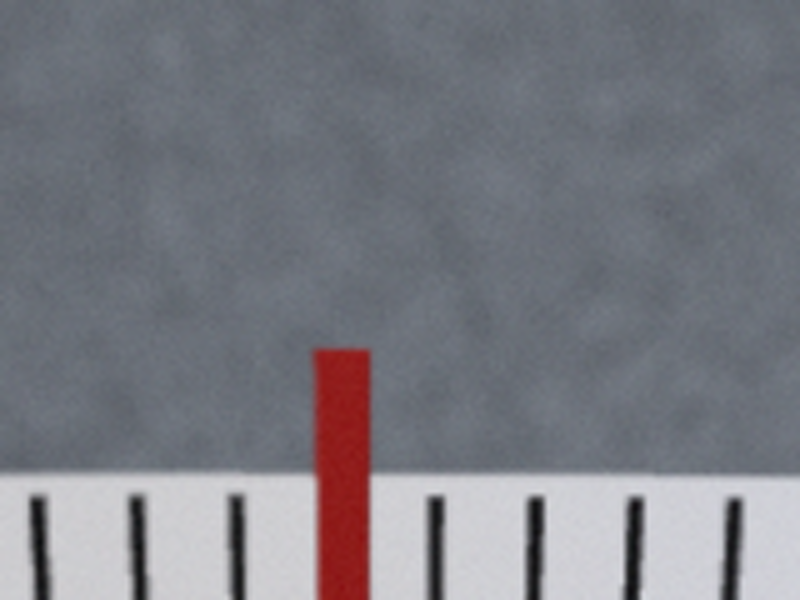

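The line is at x=404 and the red mark at x≈388.5, with ticks 31 px per 10 mm, so about 4.9 mm remain.

```bash
python3 - <<'E'
from h import *
from rig import bot
yaw=.03; yh=np.array([-np.sin(yaw),np.cos(yaw),0]); q=down(yaw)
B=np.array([538.5,118.8,106])
bot.servo_line((B+67*yh).tolist(),q,speed=15); bot.dwell(.3)
c=grab(bot,"wrist","w6"); s=c["st"]; print(s["clock"],s["ee_pos"],s["grip_width"],s["ft_force"])
crop("w6",180,340,60,180,5,"w6c")
grab(bot,"top","top6"); crop("top6",185,375,140,230,4,"top6c")
E
```

```text
17.1583 [536.88395922 184.26597997 106.62517121] 14.603082604395839 [ -1.91338488 -12.61299651   6.93113638]
```

View pics/w6c.png

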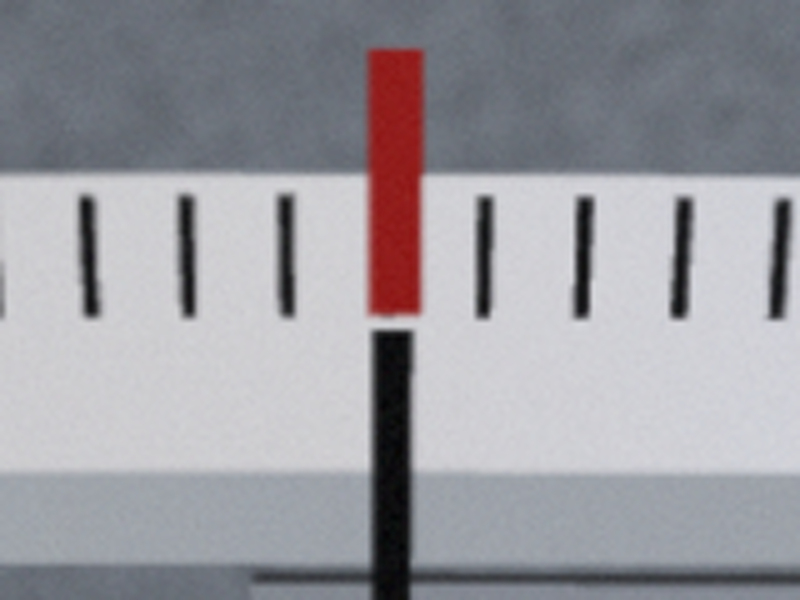

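View pics/top6c.png

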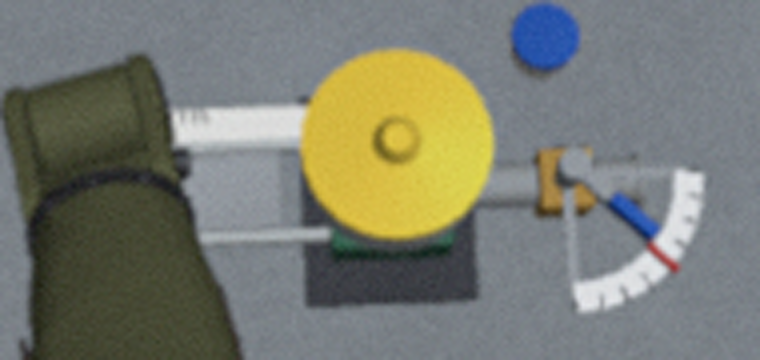

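The line (x≈392.5) and the mark (x≈394.5) agree to about 0.2 mm, and the top view shows the lever still on its pointer. I'll check that the hold is steady, then hand in.

```bash
python3 - <<'E'
from h import *
from rig import bot
bot.dwell(1.5)
c=grab(bot,"wrist","w7"); s=c["st"]; print(s["clock"],s["ee_pos"],s["grip_width"],s["ft_force"],np.abs(s["qvel"]).max())
a=load("w6")["image"][60:180,180:340].astype(int); print("max diff mean",np.abs(c["image"][60:180,180:340].astype(int)-a).mean())
for t in ("w6","w7"):
    g=cv2.cvtColor(load(t)["image"],cv2.COLOR_BGR2GRAY)[130:150,240:275]; w=(g<60); print(t,np.nonzero(w)[1].mean()+240)
bot.finish_job()
E
```

```text
18.7583 [536.88734332 184.26075343 106.62188427] 14.652192486130701 [ -1.47458463 -13.03328833   6.33490334] 0.0013224991926717748
max diff mean 1.8968402777777778
w6 258.0
w7 258.0
the job is handed in; nothing more can be done
```

I set the valve lever, then pulled the gate out to its red mark, and handed the job in at about 18.8 s of the 56 s allowed, with the gripper still holding the gate.

- **Valve:** I turned the blue lever about 0.57 rad and let go of it. The wrist camera then put the lever at −2.312 rad and the pointer at about −2.319 rad (world angles), roughly 0.4° apart. The later top view showed the lever still on the pointer. In that wrist view the lever hid part of the pointer. A straight-line fit to the visible part gave −2.363 rad, which I didn't use. I took the pointer's direction from the valve axis, which agrees with the −2.315 rad I measured before turning.
- **Gate:** The black line stands about 0.2 mm from the centre of the red mark. It did not move in the picture over a 1.5 s hold, with a steady wrist force of about 13 N along the slide.
- **Other goods:** No contact force stopped either descent onto the lever or the gate. I did not compare the tubs, bottles, bowl and jar before and after. The blue tub had not moved in the last top view, and the arm went over the area at 400 mm.

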